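# Set the depth turret and press in an inlet filter

## Task

A new rod filter stands half out of the inlet of the injector clamped in the small hand press. Push the tabs of the press's depth turret round until the tallest stop post, marked with one dot, has clicked in right under the stop rod; only then press the black palm cap down until the rod meets that post, which leaves the filter flush with the inlet, and let the ram spring back up. Push only: pick nothing up, and leave the loose nozzles, brush and tin where they are.

Things in the scene. Friction and masses are not known exactly. Their poses are not given: they have to be found in the camera images.
- press: Small hand press fixed to the bench: cast grey base 238 x 150 mm, top 20 mm up; origin on the bench under the turret spindle; x from the turret towards ram and column, y left, z up. The clamped injector lies across, leaning, at x = 114 mm, up to y = -118 mm, z = 90 mm. Column, arm and cap stand only over the +x side. Detent housing at x = 0, y = 50 to 76 mm, 32 mm high.
- turret_centre (a point): Point on the turret's vertical spindle, 45 mm above the bench, half-way up the tabs; axes as press. Turret: level aluminium disc, radius 46 mm, top 44 mm up, carrying five stop posts (30 mm from the spindle) and five tabs, 72 deg apart.
- one_dot_tab (a point): Point in the tab that belongs to the tallest post, 78 mm from the spindle, 45 mm up. All five tabs are alike: upright radial fins 9 mm thick (12 mm at the rounded end), 34 to 56 mm above the bench, reaching out to 86 mm from the spindle, free on both sides from 46 mm outward. A fingertip pointing down at 75 mm can push a side of one.
- tall_post (a point): Centre of the top, 90 mm above the bench, of the tallest of the five steel posts (13 mm thick). Anticlockwise from above the posts stand 46, 39, 32, 25, 18 mm above the disc; their tabs bear one, two, three, four, five dots. Each tab points straight outward from its post.
- stop_rod (a point): Lower end of the stop rod (10 mm thick) hanging from the ram's arm, 30 mm from the spindle towards the ram; 104 mm above the bench while the ram is up. It goes down with the ram: 14 mm to the tallest post, 7 mm more for each lower one. The arm (14 mm wide, 128 to 151 mm up) runs from here to the ram.
- cap_top (a point): Middle of the top of the black mushroom palm cap on the ram: 52 mm across, slightly domed, nothing above it, 114 mm from the spindle, 250 mm above the bench while the ram is up. Pressed straight down.
- turret (a joint): Angle (rad), growing anticlockwise from above, endless. A sprung roller pulls it into the nearest of five stations 1.257 apart; past half-way (0.628) it snaps on to the next by itself. Takes 4 to 8 N at a tab. 0 or a multiple of 6.283: tallest post under the rod; 1.257: one station anticlockwise of it. Starts in another station, or balanced between two.
- ram (a joint): Travel of the ram (m): 0 up, growing downward to 0.044. A spring holds it up (about 4 N) and brings it back; pressing the filter in takes about 10 N in all. It stops hard at 0.014 on the tallest post (0.021, 0.028, 0.035, 0.042 on the others).
- filter (a joint): How far the brass rod filter (6 mm thick) has been pushed into the inlet (m): 0 at the start, 12 mm proud; 0.012 flush. It moves once the ram has come down 2 mm, and stays where it is left.
- spare_nozzle_1: Loose injector nozzle of grey steel standing upright on the bench, 18 mm thick, 54 mm tall, origin under its centre. Leave alone.
- spare_nozzle_2: A second such nozzle. Leave alone.
- wire_brush: Loose brass wire brush with wooden handle, 22 x 210 x 26 mm, origin under its centre. Leave alone.
- tin: Loose round grease tin, 68 mm across, 34 mm tall, blue with a pale lid, origin under its centre. Leave alone.

How it is judged:
By the outcome, as a careful person would: the job done as asked, in the order asked, and still so for the second after the job is handed in, with the robot touching nothing.
It also fails if it takes over 67 s, if anything falls off the work surface, if the arm or the gripper's body presses on something with over 40 N, if the wrist force passes 120 N, or if a joint passes its speed limit or range.

## Robot

A 6-joint arm with a two-finger parallel gripper is mounted at the origin on a cart in front of the work surface, level with it; the furniture and walls round the work are solid. World frame = base frame: x ahead of the robot, y to its left, z up, the work surface at z = 0. Lengths are in m, angles in degrees, forces in N, time in s.
With the tool pointing down it reaches from about 0.25 to 0.775 m from the base axis. Payload 4 kg.
Tool frame: the origin (TCP) lies between the finger pads; the fingertips stand 11 mm ahead of it and the grasp point (between the pads) lies 8 mm behind it; z points along the fingers, y is the direction in which the jaws open and shut (so a half turn about z gives the same grasp; the last joint's range is limited). The gripper opens to 94 mm and grips with 3 to 60 N. Pads are 16 mm wide; open, the fingers measure 119 mm over their backs; the gripper's body (75 mm by 177 mm) begins 78 mm behind the grasp point.
Start: joints at [-76.954, 4.996, 78.535, -0, 96.463, -5.907], TCP at [0.179, -0.52, 0.217] pointing down, gripper open.
Joint ranges: [-177.83, 177.83], [-43.37, 116.18], [15.69, 146.23], [-61.86, 241.86], [9.47, 152.12], [-147.06, 147.06]. Speed limits (degrees/s): [159.86, 159.86, 180, 180, 180, 180].

## Interface

Orientations are given as a 3x3 rotation matrix whose columns are the frame's x, y, z axes.
In Python, from plant import sensors, imaging, env gives the robot as it stands.
- The arm moves only by the tool carry_out, never from a script. Its argument "commands" is a list of rows, each a list of 5 numbers: the shift along the world's x, y, z as a fraction of full scale, then the turn about the world's z as a fraction of full scale, then the opening, from -1 (shut) to 1 (fully open). In form: [[tx, ty, tz, spin, gripper], ...]. A call has 1 to 8 rows; each row is the pose to reach, as a shift and turn from the pose commanded when the call began, turning the shorter way round; what a row does not reach only later rows make up. Full scale, the value 1, is 25 cm for a shift and 360 degrees for a turn. A row lasts 1/10 s, in which the tool goes at most 50 mm and 8.59 degrees, less where a joint would pass 70% of its speed; a pose out of reach is approached as far as the arm can. A call with a number of a shift or a turn outside -1 to 1 is refused whole. A call with a gripper value outside its range is refused whole. The fingers move at their own pace and stop on an object; "force" is the grip in N (left out, the last holds). Time passes only in rows, so rows that repeat a pose let the fingers close. It gives the time, the measured TCP pose, the force and the opening at its end, in the units of the state.
- sensors.state(): the state, without advancing time (a new reading comes with each control period).
- imaging.grab_frame(name): name is "side" or "top"; returns (picture, depth): 400x640x3 uint8, blue, green, red; 400x640 float32, m along the optical axis (not along the pixel's ray), 0 where there is no reading.
- imaging.camera_model(name): a dict with "K" (3x3 intrinsics, pixels), "R" (3x3) and "t" (3): a world point X has camera coordinates R X + t. Camera axes: x right, y down, z forward; pixel columns grow to the right and rows downward; lengths in m; the calibration is good to about 2 mm. A picture is of the moment at which its call begins. camera_model takes no time and is no camera call.
- env.sign_off(): hands the job in, once; it reports no verdict.
Trained networks look in the newest picture that a camera, given by its name, has taken for a name from the list of things; names that differ only in an ending like _2 or _b are one class to them, and where a whole thing is asked for, a point or a joint stands for the part that bears it (a point fixed in the world has none). Each returns a list of dicts, best first, with "score" (0 to 1); they miss things now and then, are a little off and sometimes report something else, mostly with a low value. They report only what shows in the picture. A call takes as long as a camera call.
- imaging.look_for(camera, target): "at" ([column, row] in pixels, amid what is visible of it).
The state is a dict: "time": time; "joints": joint angles; "qd": joint speeds; "effort": joint torques, N m; "tcp_pos": TCP position; "tcp_rot": TCP orientation; "force": force on the tool from outside, world axes, zero at the start; "torque": the same for the moment, N m; "finger_gap": finger opening in m.
Only numpy, scipy, OpenCV 4.12 (cv2) and the standard library are available. Lean on these libraries where they do the work, as an engineer would, in place of code of your own. Each camera call takes 0.05 s, during which the arm holds its last target.

## Working session

There is one attempt and no reset: what is moved stays moved. The work goes in short steps, Python scripts to look and compute and a tool call to move; the robot and the scene stay as the last step left them, time stands still between calls to the robot, and variables do not carry over. Pictures are saved under pics/ and viewed, and the job is handed in when it is done.

Besides the shell and the picture viewer there is one more tool, called after "Call:" by a JSON object that holds its "fn" and its "kwargs". carry_out: Moves the arm, as the interface text tells. Its arguments: {"type":"object","properties":{"commands":{"type":"array"},"force":{"type":"number"}},"required":["commands"]}

```bash
ls; mkdir -p pics; cat > h.py <<'E'
import numpy as np,cv2
from plant import sensors,imaging,env
def grab(n,f=None):
    p,d=imaging.grab_frame(n)
    if f: cv2.imwrite('pics/'+f,p)
    return p,d
def proj(n,X):
    m=imaging.camera_model(n);c=m['R']@np.array(X).T+np.array(m['t'])[:,None] if np.ndim(X)>1 else m['R']@np.array(X)+m['t']
    u=m['K']@c
    return (u[:2]/u[2]).T
def ray_z(n,uv,z):
    m=imaging.camera_model(n);R=np.array(m['R']);o=-R.T@np.array(m['t'])
    d=R.T@np.linalg.inv(m['K'])@np.array([uv[0],uv[1],1.]);return o+d*(z-o[2])/d[2]
def pix(n,uv,dep):
    m=imaging.camera_model(n);R=np.array(m['R'])
    return R.T@(np.linalg.inv(m['K'])@np.array([uv[0],uv[1],1.])*dep-np.array(m['t']))
E
python3 - <<'E'
from h import *
for n in('side','top'):
    p,d=grab(n,n+'0.png')
    for t in ['press','turret_centre','one_dot_tab','tall_post','stop_rod','cap_top','turret','ram','filter','spare_nozzle_1','wire_brush','tin']:
        for r in imaging.look_for(n,t)[:3]:
            u,v=map(int,r['at']);print(n,t,round(r['score'],2),r['at'],np.round(pix(n,r['at'],d[min(v,399),min(u,639)]),3))
print(sensors.state())
E
```

```text
pics
side press 0.87 [339.4, 248.9] [ 0.644 -0.062  0.045]
side turret_centre 0.89 [340.3, 252.4] [ 0.649 -0.052  0.029]
side one_dot_tab 0.81 [302.0, 255.0] [ 0.539 -0.091  0.051]
side tall_post 0.63 [304.4, 256.1] [ 0.545 -0.094  0.049]
side stop_rod 0.58 [336.0, 218.4] [ 0.634 -0.067  0.137]
side cap_top 0.63 [341.1, 213.6] [ 0.649 -0.06   0.146]
side turret 0.96 [304.4, 257.7] [ 0.544 -0.096  0.045]
side ram 0.67 [338.1, 215.0] [ 0.641 -0.058  0.142]
side spare_nozzle_1 0.53 [370.7, 316.2] [ 0.655 -0.342  0.015]
side spare_nozzle_1 0.49 [385.4, 329.4] [ 0.667 -0.411  0.028]
side wire_brush 0.81 [309.4, 352.4] [ 0.504 -0.452  0.026]
side tin 0.56 [322.0, 211.7] [0.651 0.253 0.031]
side tin 0.17 [371.0, 313.2] [ 0.655 -0.344  0.024]
top press 0.72 [310.4, 199.7] [ 0.612 -0.062  0.016]
top press 0.43 [316.9, 218.9] [ 0.54  -0.085  0.057]
top turret_centre 0.8 [313.6, 195.7] [ 0.605 -0.073  0.136]
top turret_centre 0.24 [306.7, 176.1] [ 0.645 -0.051  0.246]
top one_dot_tab 0.17 [309.3, 198.8] [ 0.615 -0.059  0.017]
top tall_post 0.67 [315.2, 217.4] [ 0.545 -0.079  0.055]
top stop_rod
[... 436 characters left out ...]
80720e+01, -5.49890460e-05,
        9.64623836e+01, -5.90762610e+00]), 'qd': array([ 0.02942836,  0.02481471, -0.03361841, -0.09770009,  0.04507254,
       -0.04981341]), 'effort': array([ 1.39377735e-04, -3.40040338e+01, -3.02594197e+01,  7.18122139e-02,
        2.36888265e-02, -1.14485130e-05]), 'tcp_pos': array([ 0.17864696, -0.52018165,  0.21648523]), 'tcp_rot': array([[ 9.45773520e-01,  3.24826797e-01,  1.38092453e-05],
       [ 3.24826797e-01, -9.45773518e-01, -6.38133392e-05],
       [-7.66786402e-06,  6.48385794e-05, -9.99999998e-01]]), 'force': array([-0.5010315 ,  0.72189567, -0.70190658]), 'torque': array([ 0.00023993, -0.02563292,  0.02669411]), 'finger_gap': 0.09384647258485473}
```

```bash
python3 - <<'E'
from h import *
a=cv2.imread('pics/side0.png');b=cv2.imread('pics/top0.png')
cv2.imwrite('pics/s1.png',cv2.resize(a[160:310,250:430],(720,600),interpolation=cv2.INTER_CUBIC))
cv2.imwrite('pics/t1.png',cv2.resize(b[140:260,250:390],(700,600),interpolation=cv2.INTER_CUBIC))
E
```

```text
(no output)
```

View pics/s1.png

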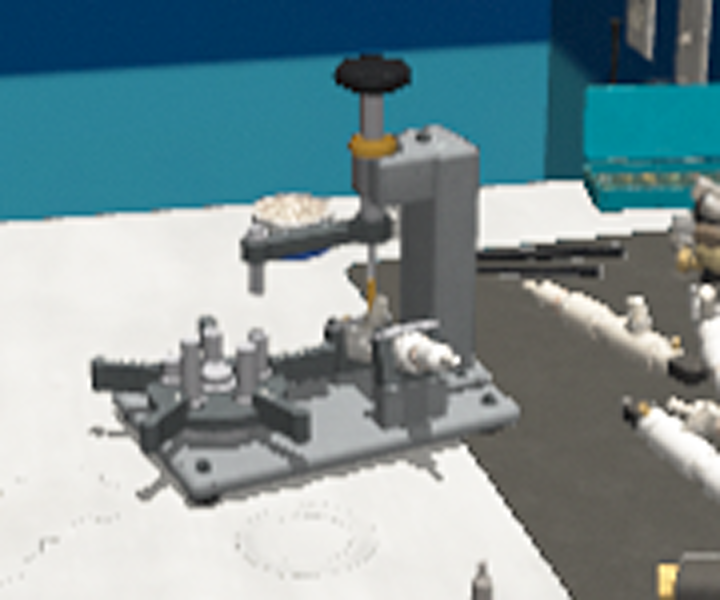

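View pics/t1.png

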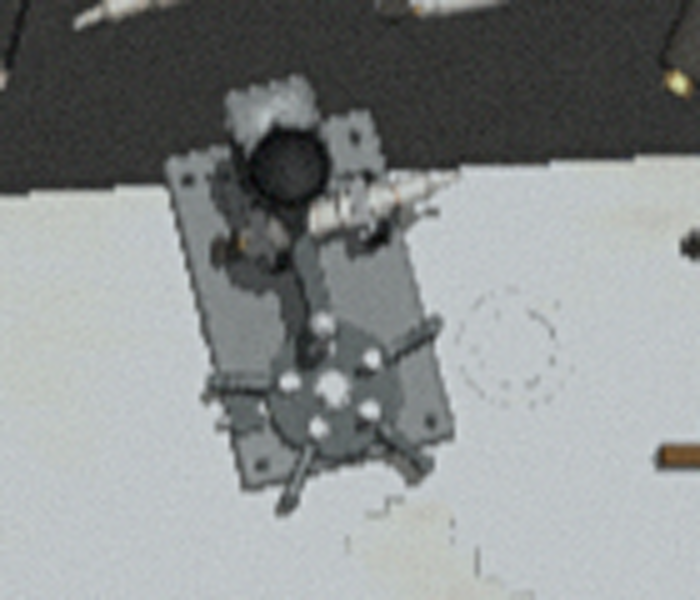

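View pics/side0.png

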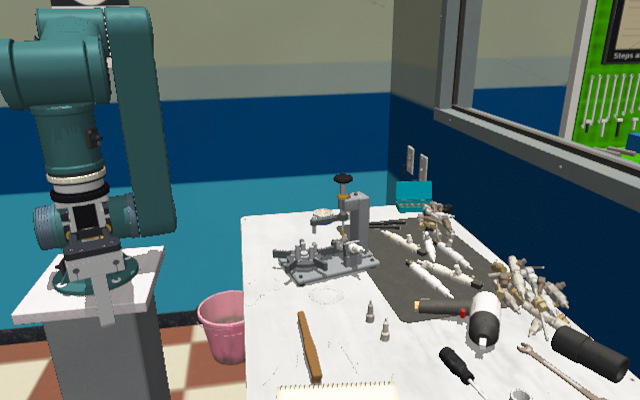

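View pics/top0.png

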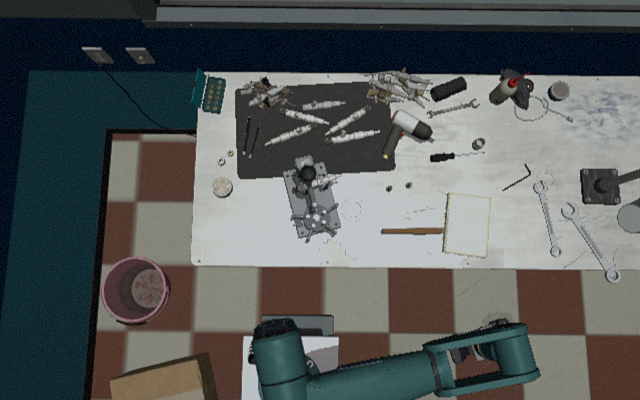

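```bash
python3 - <<'E'
from h import *
p,d=grab('top')
R=lambda u,v,z:ray_z('top',(250+u/5-.5+.1,140+v/5-.4),z)
sp=R(332,388,.05);cap=R(288,165,.25)
print('spindle',sp,'cap',cap, np.linalg.norm((cap-sp)[:2]), np.degrees(np.arctan2(*(cap-sp)[1::-1])))
th=np.arctan2(*(cap-sp)[1::-1])
for q in [(436,323),(422,470),(285,508),(212,385)]:
    w=R(*q,.056)-sp; print('tab',np.hypot(w[0],w[1]),np.degrees(np.arctan2(w[1],w[0])-th)%360)
for q in [(322,322),(372,357),(370,410),(318,427),(290,382)]:
    u,v=int(250+q[0]/5),int(140+q[1]/5)
    z=[pix('top',(u+i,v+j),d[v+j,u+i])[2] for j in(-1,0,1) for i in (-1,0,1)]
    h=np.sort(z)[-3]; w=R(*q,h)-sp
    print('post',np.round(np.sort(z)*1000),np.hypot(w[0],w[1]),np.degrees(np.arctan2(w[1],w[0])-th)%360)
for q in [(168,160),(382,160),(452,437),(245,487)]: print('corner',R(*q,.02))
p,d=grab('side')
m=imaging.camera_model('side');print(-np.array(m['R']).T@m['t']);m=imaging.camera_model('top');print(-np.array(m['R']).T@m['t'])
E
```

```text
spindle [ 0.54619288 -0.08207903  0.05      ] cap [ 0.65503529 -0.05270137  0.25      ] 0.11273738194255263 15.104772771274149
tab 0.08265322556392385 287.2274634226833
tab 0.08215424545043998 212.46063409587828
tab 0.08734078890618158 144.32553193503887
tab 0.08079173170006988 74.60639754086809
post [150. 150. 151. 151. 152. 155. 155. 156. 159.] 0.02938791876879737 359.8815752743231
post [81. 81. 82. 82. 83. 83. 83. 86. 87.] 0.030885612980399515 287.38299841283117
post [52. 83. 83. 90. 90. 92. 93. 93. 93.] 0.03174380404925626 216.04789276014338
post [54. 57. 58. 62. 63. 64. 64. 66. 66.] 0.029684866991178865 146.77649866829307
post [58. 62. 64. 65. 67. 67. 72. 73. 82.] 0.028219907954262664 73.12861883026152
corner [0.70941475 0.03362475 0.02      ]
corner [ 0.71099936 -0.11584026  0.02      ]
corner [ 0.51715975 -0.16484024  0.02      ]
corner [ 0.48142118 -0.02354585  0.02      ]
[ 0.40711209 -1.18856113  0.60503187]
[ 0.32955539 -0.06831114  1.6981768 ]
```

The top view shows the press at about yaw 14.5°, with the spindle near (0.546, -0.082). The tall post (z≈91 mm) stands at 216° in press axes, so it needs two stations anticlockwise. The post heights agree with the order given.

Call:
{"fn": "carry_out", "kwargs": {"commands": [[0.6,0.81,0,0,-1],[0.6,0.81,0,0,-1],[0.6,0.81,0,0,-1],[0.6,0.81,0,0,-1],[0.6,0.81,0,0,-1],[0.6,0.81,0,0,-1]], "force": 20}}

```text
time: 2.0
tcp_pos: [0.3314, -0.3135, 0.2171]
tcp_rot: [[0.943, 0.332, 0.002], [0.332, -0.943, 0.001], [0.002, -0.0, -1.0]]
force: [-0.1, -1.1, 0.4]
finger_gap: 0.0493
```

Call:
{"fn": "carry_out", "kwargs": {"commands": [[0.6,0.81,0,-0.0122,-1],[0.6,0.81,0,-0.0122,-1],[0.6,0.81,0,-0.0122,-1],[0.6,0.81,0,-0.0122,-1],[0.6,0.81,0,-0.0122,-1],[0.6,0.81,0,-0.0122,-1],[0.6,0.81,0,-0.0122,-1]]}}

```text
time: 2.7
tcp_pos: [0.4788, -0.1152, 0.2162]
tcp_rot: [[0.967, 0.253, -0.001], [0.253, -0.967, -0.001], [-0.001, 0.001, -1.0]]
force: [0.6, -0.3, 0.0]
finger_gap: 0.0006
```

Call:
{"fn": "carry_out", "kwargs": {"commands": [[0,0,-0.48,0,-1],[0,0,-0.48,0,-1],[0,0,-0.48,0,-1],[0,0,-0.48,0,-1]]}}

```text
time: 3.1
tcp_pos: [0.4748, -0.1164, 0.0923]
tcp_rot: [[0.969, 0.248, -0.009], [0.248, -0.969, 0.002], [-0.008, -0.004, -1.0]]
force: [0.3, 0.2, 0.4]
finger_gap: 0.0004
```

```bash
python3 - <<'E'
from h import *
a,_=grab('side');b,_=grab('top')
A=cv2.resize(a[170:310,260:400],(400,400),interpolation=cv2.INTER_CUBIC)
B=cv2.resize(b[150:250,260:360],(400,400),interpolation=cv2.INTER_CUBIC)
cv2.imwrite('pics/c2.png',np.hstack([A,B]))
E
```

```text
(no output)
```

View pics/c2.png

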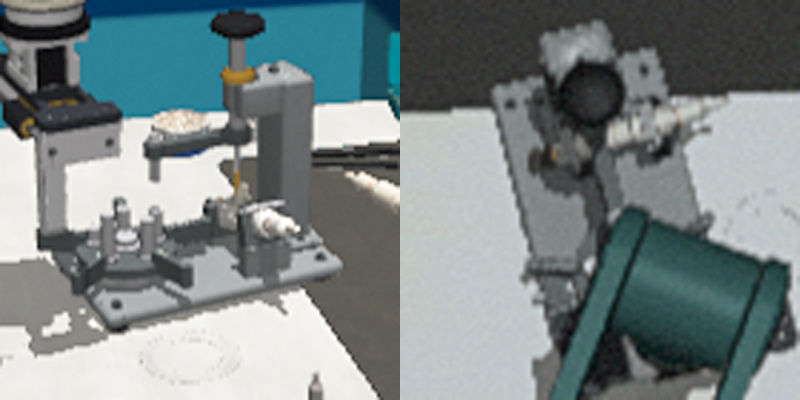

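```bash
cat >> h.py <<'E'
O=np.array([.546,-.082]);YAW=np.radians(14.5)
def P(r,a,z):
    t=YAW+np.radians(a);return [O[0]+r*np.cos(t),O[1]+r*np.sin(t),z]
E
python3 - <<'E'
from h import *
s=sensors.state();print(s['tcp_pos'])
a,_=grab('side')
im=cv2.resize(a[200:300,260:380],(720,600),interpolation=cv2.INTER_CUBIC)
def dot(X,c):
    u=(proj('side',X)-[260,200]+.5)*6; cv2.circle(im,tuple(map(int,u)),4,c,-1)
for k in(0,72,144,216,288):
    dot(P(.086,k,.056),(0,0,255));dot(P(.046,k,.056),(0,0,255));dot(P(.03,k,.044),(255,0,0))
dot(s['tcp_pos']-[0,0,.011],(0,255,0));dot(P(0,0,.05),(255,0,255))
for a,h in zip((216,288,0,72,144),(90,83,76,69,62)): dot(P(.03,a,h/1000),(0,255,255))
cv2.imwrite('pics/c3.png',im)
E
```

```text
[ 0.47844127 -0.11700752  0.09728127]
```

View pics/c3.png

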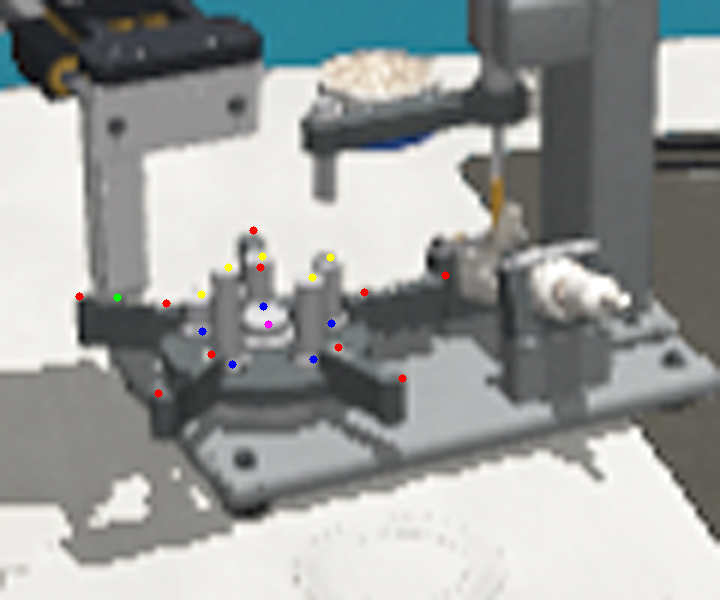

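```bash
python3 - <<'E'
from h import *
s=np.array(P(.075,192,0));print(s)
for a in range(200,260,8): print(a,np.round((np.array(P(.075,a,0))-s)/.25,3))
E
```

```text
[ 0.47887992 -0.11546484  0.        ]
200 [ 0.021 -0.036  0.   ]
208 [ 0.047 -0.069  0.   ]
216 [ 0.078 -0.098  0.   ]
224 [ 0.112 -0.122  0.   ]
232 [ 0.149 -0.141  0.   ]
240 [ 0.188 -0.155  0.   ]
248 [ 0.229 -0.164  0.   ]
256 [ 0.271 -0.166  0.   ]
```

Call:
{"fn": "carry_out", "kwargs": {"commands": [[0,0,-0.09,0,-1],[0,0,-0.18,0,-1],[0,0,-0.18,0,-1],[0,0,-0.18,0,-1]]}}

```text
time: 3.65
tcp_pos: [0.4797, -0.116, 0.0534]
tcp_rot: [[0.968, 0.251, 0.003], [0.251, -0.968, -0.001], [0.002, 0.002, -1.0]]
force: [0.4, -0.8, 1.2]
finger_gap: 0.0004
```

Call:
{"fn": "carry_out", "kwargs": {"commands": [[0.021,-0.036,0,0,-1],[0.047,-0.069,0,0,-1],[0.062,-0.084,0,0,-1],[0.078,-0.098,0,0,-1],[0.095,-0.11,0,0,-1],[0.112,-0.122,0,0,-1],[0.13,-0.132,0,0,-1],[0.149,-0.141,0,0,-1]]}}

```text
time: 4.45
tcp_pos: [0.5163, -0.1502, 0.0512]
tcp_rot: [[0.968, 0.252, -0.0], [0.252, -0.968, 0.001], [0.0, -0.001, -1.0]]
force: [-1.7, 1.4, 0.6]
finger_gap: 0.0005
```

```bash
cat >> h.py <<'E'
def view(f,tabs=0):
    s=sensors.state();print(s['time'],s['tcp_pos'],s['force'])
    a,_=grab('side')
    im=cv2.resize(a[170:300,250:400],(690,598),interpolation=cv2.INTER_CUBIC)
    cv2.imwrite('pics/'+f,im)
E
python3 -c "
from h import *
view('c4.png')"
```

```text
4.45 [ 0.51628567 -0.15020246  0.05119601] [-1.65706276  1.36050168  0.60191116]
```

View pics/c4.png

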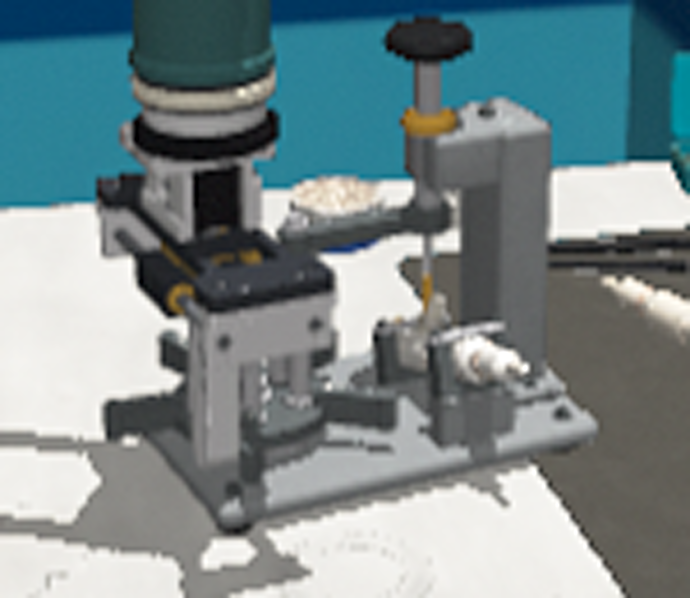

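Call:
{"fn": "carry_out", "kwargs": {"commands": [[0.02,-0.008,0,0,-1],[0.039,-0.014,0,0,-1],[0.06,-0.018,0,0,-1],[0.08,-0.023,0,0,-1],[0.08,-0.023,0,0,-1],[0.08,-0.023,0,0,-1]]}}

```text
time: 5.1
tcp_pos: [0.5362, -0.1564, 0.0516]
tcp_rot: [[0.968, 0.251, 0.0], [0.251, -0.968, -0.0], [0.0, 0.001, -1.0]]
force: [-0.4, 0.5, 0.2]
finger_gap: 0.0008
```

```bash
python3 -c "
from h import *
view('c5.png')"
```

```text
5.1 [ 0.53615962 -0.15639764  0.05158393] [-0.44168764  0.51232915  0.17588462]
```

View pics/c5.png

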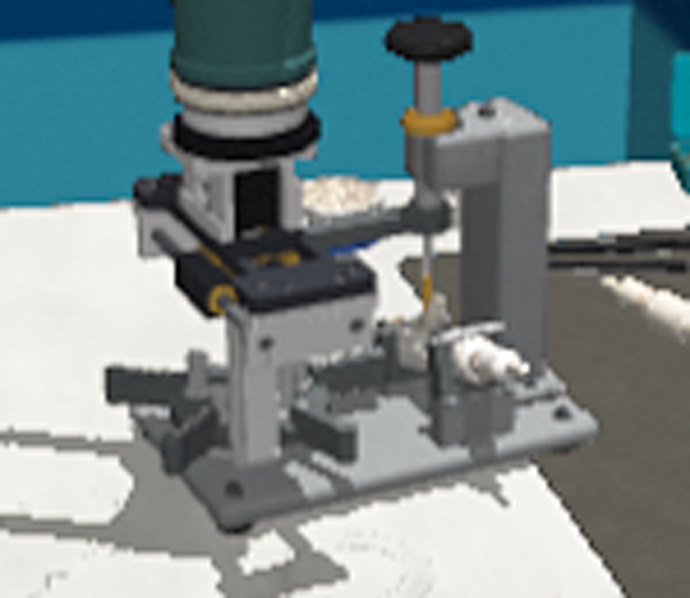

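The first station has clicked in. The tip tracks within 1 mm, so I'll lift, go back and repeat the stroke.

Call:
{"fn": "carry_out", "kwargs": {"commands": [[0,0,0.18,0,-1],[0,0,0.18,0,-1],[-0.115,0.082,0.18,0,-1],[-0.229,0.164,0.18,0,-1],[-0.229,0.164,0.18,0,-1],[-0.229,0.164,0.09,0,-1],[-0.229,0.164,0,0,-1],[-0.229,0.164,0,0,-1]]}}

```text
time: 5.95
tcp_pos: [0.4768, -0.1147, 0.0486]
tcp_rot: [[0.968, 0.251, -0.005], [0.251, -0.968, 0.002], [-0.005, -0.003, -1.0]]
force: [-0.2, 0.2, 0.9]
finger_gap: 0.0006
```

```bash
python3 -c "
from h import *
view('c6.png')"
```

```text
5.95 [ 0.47675512 -0.1147307   0.04856357] [-0.24455174  0.19503425  0.91823484]
```

View pics/c6.png

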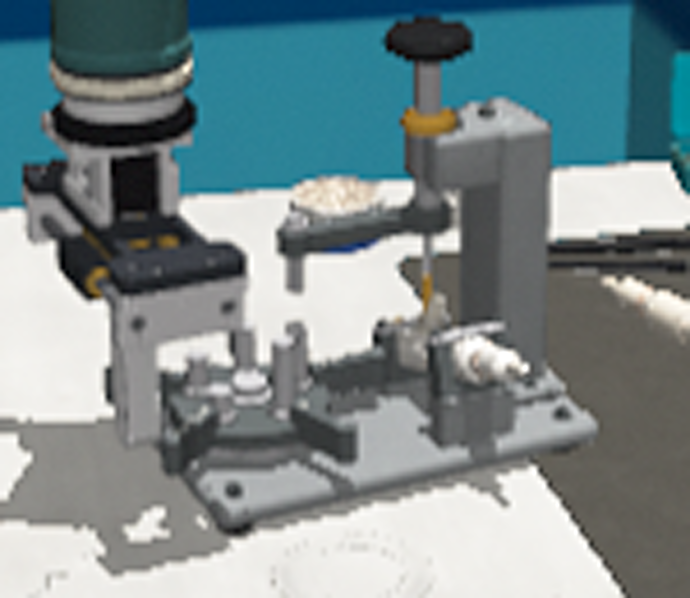

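The tallest post is now front right, at 288° in press axes. One more identical stroke.

Call:
{"fn": "carry_out", "kwargs": {"commands": [[0.021,-0.036,0,0,-1],[0.047,-0.069,0,0,-1],[0.062,-0.084,0,0,-1],[0.078,-0.098,0,0,-1],[0.095,-0.11,0,0,-1],[0.112,-0.122,0,0,-1],[0.13,-0.132,0,0,-1],[0.149,-0.141,0,0,-1]]}}

```text
time: 6.8
tcp_pos: [0.5165, -0.1504, 0.0516]
tcp_rot: [[0.968, 0.252, 0.0], [0.252, -0.968, 0.0], [0.0, 0.0, -1.0]]
force: [-1.7, 1.6, -0.4]
finger_gap: 0.0005
```

Call:
{"fn": "carry_out", "kwargs": {"commands": [[0.02,-0.008,0,0,-1],[0.039,-0.014,0,0,-1],[0.06,-0.018,0,0,-1],[0.08,-0.023,0,0,-1],[0.08,-0.023,0,0,-1],[0.08,-0.023,0,0,-1]]}}

```text
time: 7.4
tcp_pos: [0.5361, -0.1564, 0.0516]
tcp_rot: [[0.968, 0.251, 0.0], [0.251, -0.968, -0.0], [0.0, 0.001, -1.0]]
force: [-0.2, 0.3, -0.1]
finger_gap: 0.0006
```

Call:
{"fn": "carry_out", "kwargs": {"commands": [[0,0,0.15,0,-1],[0,0,0.3,0,-1],[-0.1,0,0.5,0,-1],[-0.2,0,0.7,0,-1],[-0.2,0,0.9,0,-1],[-0.2,0,0.9,0,-1],[-0.2,0,0.9,0,-1],[-0.2,0,0.9,0,-1]]}}

```text
time: 8.2
tcp_pos: [0.4855, -0.156, 0.2749]
tcp_rot: [[0.968, 0.251, -0.002], [0.251, -0.968, 0.001], [-0.002, -0.001, -1.0]]
force: [-0.2, 0.1, -0.2]
finger_gap: 0.0002
```

```bash
python3 -c "
from h import *
view('c7.png')
b,d=grab('top')
cv2.imwrite('pics/t7.png',cv2.resize(b[150:250,260:360],(600,600),interpolation=cv2.INTER_CUBIC))"
```

```text
8.2 [ 0.4855189  -0.15602602  0.27492655] [-0.17311442  0.08892755 -0.22904645]
```

View pics/c7.png

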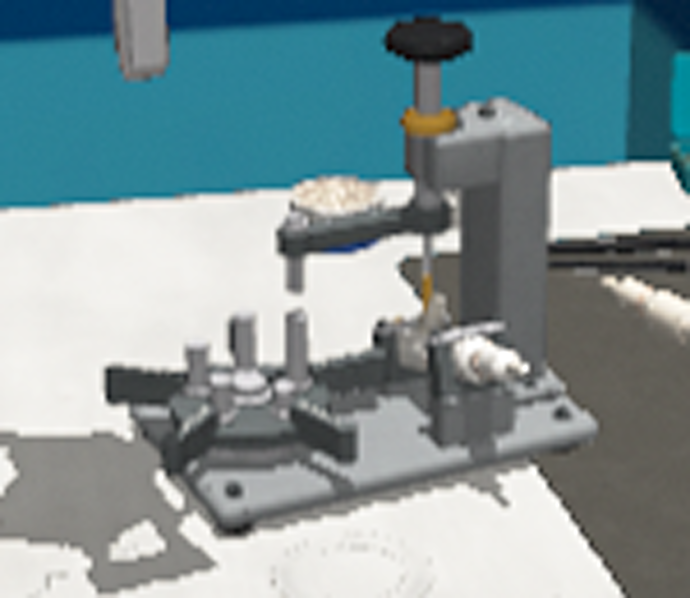

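View pics/t7.png

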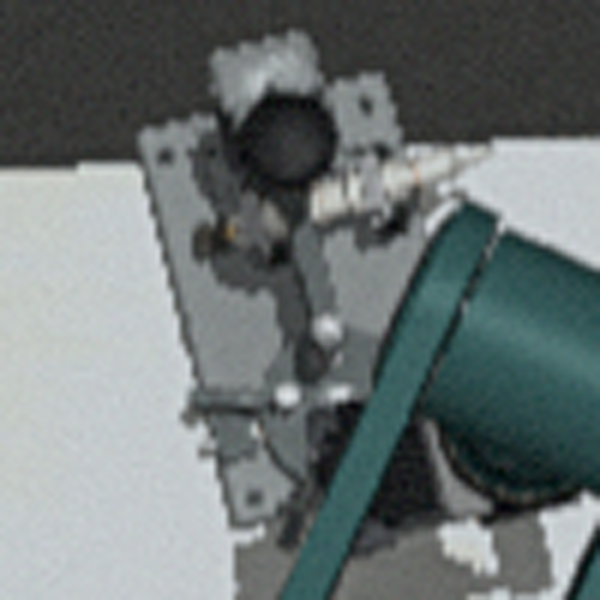

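The side view shows the tallest post straight under the rod, with the tabs back at station positions. Next is the cap, which the geometry puts at (0.656, -0.0535).

Call:
{"fn": "carry_out", "kwargs": {"commands": [[0,0,0.1,0,-1],[0.68,0.412,0.1,0,-1],[0.68,0.412,0.1,0,-1],[0.68,0.412,0.1,0,-1],[0.68,0.412,0.1,0,-1],[0.68,0.412,0.1,0,-1],[0.68,0.412,0.1,0,-1],[0.68,0.412,0.1,0,-1]]}}

```text
time: 9.1
tcp_pos: [0.6551, -0.0537, 0.3005]
tcp_rot: [[0.968, 0.251, -0.002], [0.251, -0.968, -0.0], [-0.002, -0.0, -1.0]]
force: [0.3, 0.1, -0.4]
finger_gap: 0.0004
```

```bash
python3 -c "
from h import *
view('c8.png')"
```

```text
9.1 [ 0.65510862 -0.05368518  0.30053761] [ 0.29218032  0.06331423 -0.40517193]
```

View pics/c8.png

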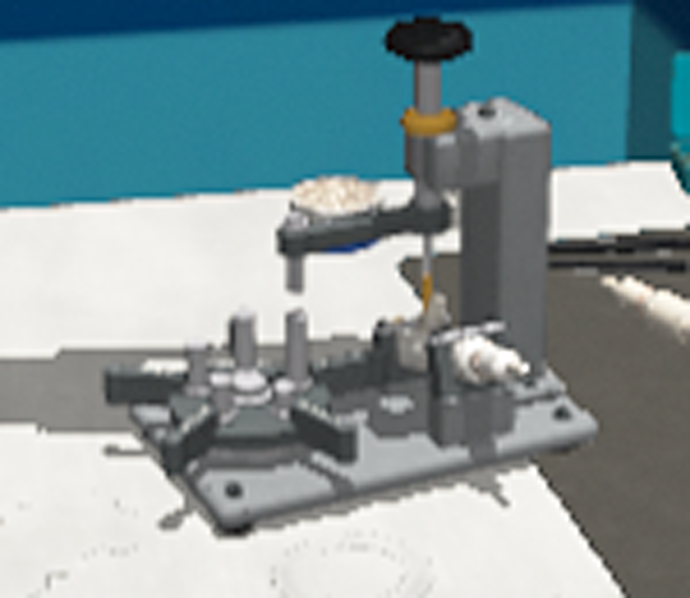

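Call:
{"fn": "carry_out", "kwargs": {"commands": [[0,0,-0.05,0,-1],[0,0,-0.1,0,-1],[0,0,-0.14,0,-1],[0,0,-0.16,0,-1],[0,0,-0.168,0,-1],[0,0,-0.176,0,-1],[0,0,-0.176,0,-1]]}}

```text
time: 9.85
tcp_pos: [0.6554, -0.0534, 0.2591]
tcp_rot: [[0.968, 0.251, 0.001], [0.251, -0.968, -0.001], [0.0, 0.001, -1.0]]
force: [-1.5, 0.7, 3.8]
finger_gap: 0.0003
```

```bash
python3 -c "
from h import *
a,_=grab('side')
cv2.imwrite('pics/c9.png',cv2.resize(a[150:280,270:420],(690,598),interpolation=cv2.INTER_CUBIC))"
```

```text
(no output)
```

View pics/c9.png

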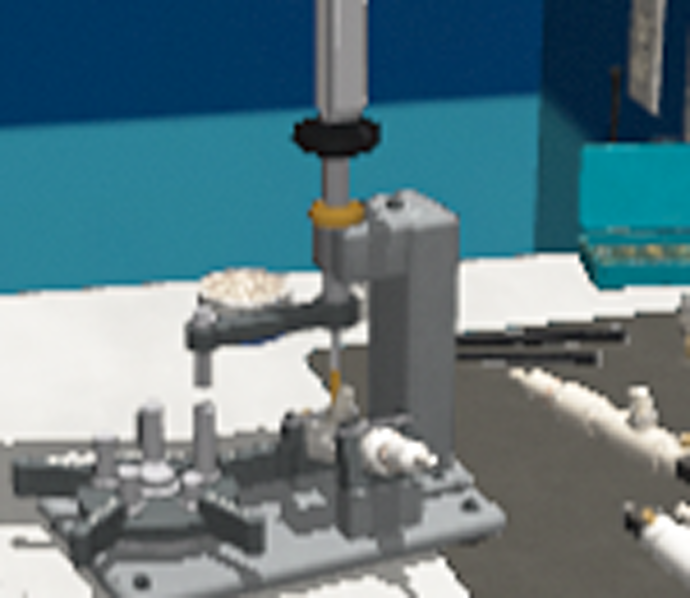

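Call:
{"fn": "carry_out", "kwargs": {"commands": [[0,0,-0.008,0,-1],[0,0,-0.016,0,-1],[0,0,-0.024,0,-1],[0,0,-0.032,0,-1],[0,0,-0.032,0,-1]]}}

```text
time: 10.4
tcp_pos: [0.6556, -0.0534, 0.2521]
tcp_rot: [[0.968, 0.251, 0.002], [0.251, -0.968, -0.001], [0.002, 0.001, -1.0]]
force: [-5.3, -0.5, 7.6]
finger_gap: 0.0004
```

Call:
{"fn": "carry_out", "kwargs": {"commands": [[0,0,-0.004,0,-1],[0,0,-0.008,0,-1],[0,0,-0.008,0,-1]]}}

```text
time: 10.7
tcp_pos: [0.6556, -0.0533, 0.2505]
tcp_rot: [[0.968, 0.251, 0.002], [0.251, -0.968, -0.001], [0.002, 0.002, -1.0]]
force: [-5.3, 0.2, 8.5]
finger_gap: 0.0004
```

Call:
{"fn": "carry_out", "kwargs": {"commands": [[0,0,-0.004,0,-1],[0,0,-0.008,0,-1],[0,0,-0.012,0,-1],[0,0,-0.012,0,-1]]}}

```text
time: 11.1
tcp_pos: [0.6556, -0.0533, 0.2476]
tcp_rot: [[0.968, 0.251, 0.002], [0.251, -0.968, -0.001], [0.002, 0.002, -1.0]]
force: [-5.2, -0.3, 9.3]
finger_gap: 0.0003
```

Call:
{"fn": "carry_out", "kwargs": {"commands": [[0,0,-0.004,0,-1],[0,0,-0.008,0,-1],[0,0,-0.008,0,-1]]}}

```text
time: 11.4
tcp_pos: [0.6556, -0.0534, 0.2469]
tcp_rot: [[0.968, 0.251, 0.004], [0.251, -0.968, -0.001], [0.003, 0.002, -1.0]]
force: [-6.9, 0.0, 12.4]
finger_gap: 0.0005
```

Call:
{"fn": "carry_out", "kwargs": {"commands": [[0,0,-0.006,0,-1],[0,0,-0.012,0,-1],[0,0,-0.012,0,-1]]}}

```text
time: 11.7
tcp_pos: [0.6556, -0.0533, 0.2467]
tcp_rot: [[0.968, 0.251, 0.007], [0.251, -0.968, -0.002], [0.006, 0.003, -1.0]]
force: [-8.9, 0.9, 18.8]
finger_gap: 0.0008
```

```bash
python3 -c "
from h import *
a,_=grab('side')
cv2.imwrite('pics/c10.png',cv2.resize(a[150:280,270:420],(690,598),interpolation=cv2.INTER_CUBIC))"
```

```text
(no output)
```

View pics/c10.png

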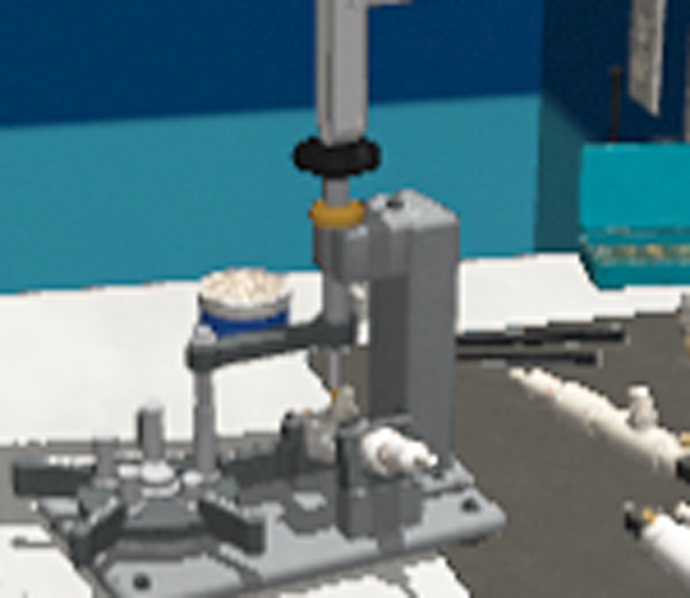

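The rod is on the post: 3 mm of further command gave 0.2 mm of motion while the force rose to 19 N. Releasing now.

Call:
{"fn": "carry_out", "kwargs": {"commands": [[0,0,0.02,0,-1],[0,0,0.04,0,-1],[0,0,0.06,0,-1],[0,0,0.09,0,-1],[0,0,0.16,0,-1],[0,0,0.3,0,-1],[0,0,0.4,0,-1],[0,0,0.4,0,-1]]}}

```text
time: 12.55
tcp_pos: [0.6578, -0.0531, 0.3436]
tcp_rot: [[0.968, 0.252, 0.009], [0.252, -0.968, -0.001], [0.009, 0.003, -1.0]]
force: [-0.8, -0.1, 0.2]
finger_gap: 0.0004
```

Call:
{"fn": "carry_out", "kwargs": {"commands": [[-0.2,-0.2,0,0,-1],[-0.4,-0.3,0,0,-1],[-0.5,-0.3,0,0,-1],[-0.5,-0.3,0,0,-1],[-0.5,-0.3,0,0,-1]]}}

```text
time: 13.05
tcp_pos: [0.5304, -0.1283, 0.338]
tcp_rot: [[0.968, 0.25, -0.001], [0.25, -0.968, 0.001], [-0.0, -0.001, -1.0]]
force: [0.1, -0.8, -0.5]
finger_gap: 0.0007
```

```bash
python3 -c "
from h import *
a,_=grab('side')
print(sensors.state()['force'])
A=cv2.resize(a[150:300,260:400],(400,430),interpolation=cv2.INTER_CUBIC)
B=cv2.resize(a[220:270,310:360],(400,430),interpolation=cv2.INTER_CUBIC)
cv2.imwrite('pics/c11.png',np.hstack([A,B]))"
```

```text
[-0.36838945  0.29462339  0.03794112]
```

View pics/c11.png

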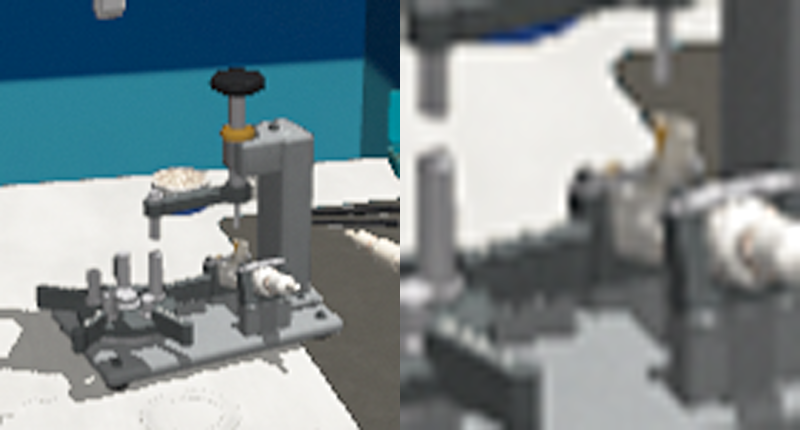

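```bash
python3 -c "
from h import *
a=cv2.imread('pics/side0.png');b,_=grab('side')
cv2.imwrite('pics/c12.png',np.hstack([cv2.resize(i[222:252,325:355],(400,400),interpolation=cv2.INTER_NEAREST) for i in (a,b)]))
for n in ['wire_brush','tin','spare_nozzle_1']: print([(r['at'],round(r['score'],2)) for r in imaging.look_for('side',n)[:2]])"
```

```text
[([309.9, 355.4], 0.92), ([336.2, 216.0], 0.35)]
[([320.3, 212.4], 0.68)]
[([370.3, 314.5], 0.57), ([386.3, 330.6], 0.56)]
```

View pics/c12.png

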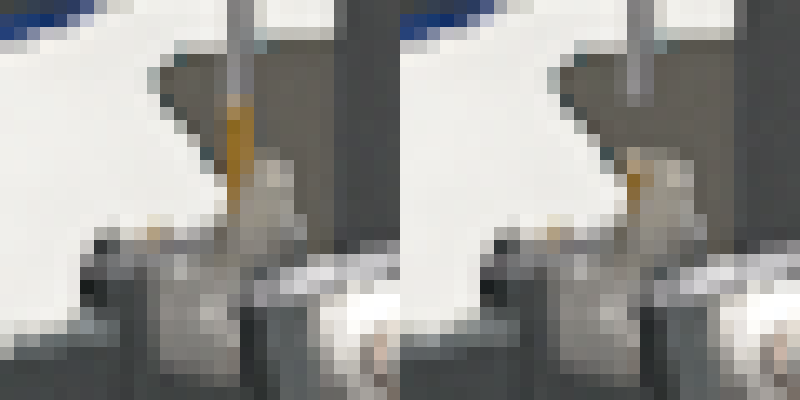

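```bash
python3 -c "
from h import *
print(env.sign_off())"
```

```text
the job is handed in; nothing more can be done
None
```

The job is done and handed in at about 13.5 s on the robot's clock, with the arm clear of everything.

- **Turret:** I pushed a tab twice, moving it two stations anticlockwise. Before pressing, the side view showed the tallest post straight under the stop rod with the tabs back at station positions. I went by post heights and could not read the dots.
- **Press:** I pressed the cap with closed fingers for about 14 mm. At the stop, 3 mm more of command moved it only 0.2 mm while the vertical force rose to 19 N. The side view showed the rod on the post.
- **After release:** The ram is back at its original height. The filter's brass top is level with the inlet, having dropped about 4 pixels (roughly 12 mm).
- **Loose parts:** The nozzles and tin were found within 2 pixels of where they started, and the brush within 3, which is within detector noise. The arm never went near them.

No check failed or disagreed. The flush reading is good only to about one pixel, or 3 mm, and rests mainly on the firm stop at 14 mm.

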